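Pack the shortbread that fits under the cover

ROBOT

A 6-joint arm with a two-finger parallel gripper is mounted at the origin on the work surface. World frame = base frame: x ahead of the robot, y to its left, z up, the work surface at z = 0. Lengths are in m, angles in rad, forces in N, time in s.
With the tool pointing down it reaches from about 0.225 to 0.875 m from the base axis. Payload 3.4 kg.
Tool frame: the origin (TCP) lies midway between the tips of the shut fingers; the grasp point (between the pads) lies 19 mm behind it (pinch_z is the distance from the TCP to the grasp point, in m); z points along the fingers, y is the line along which they close (so a half turn about z gives the same grasp; the last joint's range is limited). The gripper opens to 85 mm and grips with 20 to 120 N. Pads are 22 mm wide; open, the fingers measure 114 mm over their backs; the gripper's body (76 mm by 85 mm) begins 54 mm behind the grasp point. The pads swing forward as they close: fully open they stand 13 mm farther back than shut.
Start: joints at [0.985, 0.276, 1.505, -0, 1.361, -0.121], TCP at [0.258, 0.514, 0.231] pointing down, gripper open.
Joint ranges: [-2.89, 2.89], [-0.75, 2.08], [0.22, 2.7], [-1.18, 4.32], [0.11, 2.71], [-2.7, 2.7]. Speed limits (rad/s): [2.57, 2.57, 3.14, 3.14, 3.14, 3.14].

INTERFACE

Orientations are given as a unit quaternion [w, x, y, z].
In Python, from rig import get_state, get_image, sign_off, pinch_z gives the robot as it stands.
- The arm moves only by the tool send_rows, never from a script. Its argument "steps" is one flat list of numbers, 5 for each row, row after row: the gripper's target within -1 to 1 (fully open at 1, half-way at 0, shut at -1), then the shift along the tool's x, y, z in cm, then the turn about the tool's z in degrees. In form: [gripper, x, y, z, roll, gripper, x, y, z, roll, ...]. A call has 1 to 12 rows; each row shifts and turns the commanded pose from where the row before left it, along the tool's axes as they then stand; what a row does not reach is not made up. A row lasts 1/10 s, in which the tool goes at most 50 mm and 8.59 degrees, less where a joint would pass 70% of its speed; a pose out of reach is approached as far as the arm can. A call is refused whole if a number of a shift passes 5 or a number of a turn 8.59, either way. A call with a gripper value outside its range is refused whole. The fingers move at their own pace and stop on an object; "newtons" is the grip in N (left out, the last holds). Time passes only in rows, so rows that do not move let the fingers close. It gives the time, the measured TCP pose, the force, the opening and the grip force at its end, in the units of the state.
- get_state(): the state, without advancing time (a new reading comes with each control period).
- get_image(name): name is "scene" or "side" or "wrist"; returns a dict with "color" (420x560x3 uint8, red, green, blue), "mtx" (3x3 intrinsics, pixels), "T" (4x4, takes a point from camera to world coordinates); the wrist camera has in their place "mount" (4x4, takes a point from camera to tool coordinates, whose origin is the TCP and whose axes are the flange's). Camera axes: x right, y down, z forward; pixel columns grow to the right and rows downward; lengths in m; the calibration is good to about 2 mm. A picture is of the moment at which its call begins: read the wrist's pose just before it. There is no depth.
- sign_off(): hands the job in; it is judged then, once.
The state is a dict: "clock": time; "qpos": joint angles; "qd": joint speeds; "effort": joint torques, N m; "position": TCP position; "ee_rot": TCP orientation; "contact_force": force on the tool from outside, world axes, zero at the start; "moment": the same for the moment, N m; "width": finger opening in m; "gripper_force": force on a finger pad.
Only numpy, scipy, OpenCV 4.12 (cv2) and the standard library are available. Lean on these libraries where they do the work, as an engineer would, in place of code of your own. Each camera call takes 0.05 s, during which the arm holds its last target. There are 200 camera calls.

TASK

Slide the pink gate of the packing box aside and slide every biscuit that fits in under the clear cover, from the gate end, far enough for the gate to shut behind it; a biscuit that jams at the cover's edge is too thick and goes on the white plate instead. When all the biscuits are sorted, slide the gate fully shut, and leave the cutter and the jar where they are.

Things in the scene. Friction and masses are not known exactly. Their poses are not given: they have to be found in the camera images.
- packing_box: low fixed box: white floor 6 mm thick, aluminium sides and far end, clear cover with a pink front edge. Origin at table height under the middle of the cover's front edge; x points in under the cover (away from the robot), y to the left. Floor: x = -95 (open apron) to 230 mm, y = -42 to 42. Cover: x = 0 to 230 mm, 72 mm wide, underside 23.5 and top 28.5 mm above the table
- mouth (a point): middle of the mouth, on the floor under the cover's front edge (6 mm above the table), axes as the box. The gap here is 17.5 mm high: 15 mm biscuits go in, 20 mm ones jam on the edge. Inside 58 mm wide (65 at the flared mouth), 224 mm deep: room for four biscuits in a row, each pushing on those before it. A gate rail 6 mm high lies at x = -22 to 0, y = -42 to -154 mm
- gate (a joint): the gate: a pink plate 6 mm thick, 66 mm wide, 7 to 29 mm above the table, in the plane x = -14 to -8 mm of the box frame, just in front of the cover. 0 = shut, grows to 0.11 (m) as it slides to the box's -y side, fully aside; friction 1.2 N, stays where left. Biscuits centred at box x of 20 mm or more are clear of it
- gate_knob (a point): grip point on the gate's upright white knob, a cylinder 18 mm in diameter standing from 37 to 73 mm above the table; this point is on its axis 54.5 mm above the table, at box x = -11 mm, y = minus the gate value
- plate: flat white fixed plate, a disc 190 mm across and 7 mm high; origin at the centre of its underside. Has room for two biscuits side by side
- mat: grey fixed baking mat, 300 x 200 x 2 mm, on which the biscuits lie at the start; origin at the centre of its underside, x along its length
- biscuit_a: round fluted shortbread biscuit, 52 mm across, golden rim and browned faces; either 15 mm or 20 mm thick (not known beforehand, nor whether this one is present). Origin at the centre of the face that starts underneath, z through its thickness; it may be either way up later. 35 g
- biscuit_b: round fluted shortbread biscuit, 52 mm across, golden rim and browned faces; either 15 mm or 20 mm thick (not known beforehand, nor whether this one is present). Origin at the centre of the face that starts underneath, z through its thickness; it may be either way up later. 35 g
- biscuit_c: round fluted shortbread biscuit, 52 mm across, golden rim and browned faces; either 15 mm or 20 mm thick (not known beforehand, nor whether this one is present). Origin at the centre of the face that starts underneath, z through its thickness; it may be either way up later. 35 g
- biscuit_d: round fluted shortbread biscuit, 52 mm across, golden rim and browned faces; either 15 mm or 20 mm thick (not known beforehand, nor whether this one is present). Origin at the centre of the face that starts underneath, z through its thickness; it may be either way up later. 35 g
- biscuit_e: round fluted shortbread biscuit, 52 mm across, golden rim and browned faces; either 15 mm or 20 mm thick (not known beforehand, nor whether this one is present). Origin at the centre of the face that starts underneath, z through its thickness; it may be either way up later. 35 g
- biscuit_f: round fluted shortbread biscuit, 52 mm across, golden rim and browned faces; either 15 mm or 20 mm thick (not known beforehand, nor whether this one is present). Origin at the centre of the face that starts underneath, z through its thickness; it may be either way up later. 35 g
- cutter: bystander: fluted steel biscuit cutter, an open ring 56 mm across and 50 mm high; origin at the centre of its underside
- jar: bystander: glass jar with pink lid, 68 mm across, 100 mm high; origin at the centre of its underside
Mind the look-alikes: they are no part of the job. What is shaped like the biscuit_d but black or red is not meant. Leave any grey look-alike of the biscuit_b alone.

How it is judged:
By the outcome, as a careful person would: the job done as asked, in the order asked, and still so for the second after the job is handed in, with the robot touching nothing.
Of biscuit_a, biscuit_b, biscuit_c, biscuit_d, biscuit_e, biscuit_f only 3 to 5 are there at a start; the rules pass over those that are not, and their reading is None.
At some moment in a run one of biscuit_a, biscuit_b, biscuit_c, biscuit_d, biscuit_e, biscuit_f may be knocked a few centimetres aside while the robot is not near it.
Once in a run the grip may slacken for a moment while it holds something.
It also fails if it takes over 210 s, if anything falls off the work surface, if the arm or the gripper's body presses on something with over 40 N, if the wrist force passes 120 N, or if a joint passes its speed limit or range.

## Working session

There is one attempt and no reset: what is moved stays moved. The work goes in short steps, Python scripts to look and compute and a tool call to move; the robot and the scene stay as the last step left them, time stands still between calls to the robot, and variables do not carry over. Pictures are saved under pics/ and viewed, at most 14 in all, crops included, and the job is handed in when it is done.

Besides the shell and the picture viewer there is one more tool, called after ">>>" as name(argument=value, ...) on one line, values as JSON. send_rows: Moves the arm, as the interface text tells. Its arguments: {"type":"object","properties":{"steps":{"type":"array"},"newtons":{"type":"number"}},"required":["steps"]}

```bash
mkdir -p pics; python3 - <<'E'
from rig import *
import cv2
s=get_state();print({k:s[k] for k in('clock','position','ee_rot','width')},pinch_z)
for n in('scene','side'):
    i=get_image(n);cv2.imwrite(f'pics/{n}0.png',cv2.resize(i['color'][:,:,::-1],(800,600)));print(n,i['mtx'],i['T'])
i=get_image('wrist');print(i['mtx'],i['mount'])
E
```

```text
{'clock': 0.0, 'position': array([0.25745555, 0.51356841, 0.23045464]), 'ee_rot': array([-3.15544728e-04,  2.30320151e-01,  9.73114501e-01, -8.34928391e-04]), 'width': 0.08525989604026327} 0.0187
scene [[504.01879714   0.         285.00859692]
 [  0.         504.01879714 209.50250031]
 [  0.           0.           1.        ]] [[-0.87970146  0.31042347 -0.36022578  0.96458558]
 [ 0.47549816  0.56598    -0.67347467  0.90448134]
 [-0.00518176 -0.76374335 -0.64549922  0.84862863]
 [ 0.          0.          0.          1.        ]]
side [[483.27334724   0.         274.2950048 ]
 [  0.         483.27334724 213.43193401]
 [  0.           0.           1.        ]] [[ 0.77949687 -0.49900316  0.37865614  0.03281135]
 [-0.62620151 -0.60530549  0.49140302 -0.56813129]
 [-0.01600902 -0.62016217 -0.78431027  1.08230971]
 [ 0.          0.          0.          1.        ]]
[[324.85310254   0.         274.05142616]
 [  0.         324.85310254 206.24230958]
 [  0.           0.           1.        ]] [[-5.90055297e-04 -9.62811437e-01 -2.70173627e-01  6.86200578e-02]
 [ 9.99999368e-01 -8.26696368e-04  7.62094349e-04 -5.40177158e-04]
 [-9.57104711e-04 -2.70173006e-01  9.62811316e-01 -1.41693282e-01]
 [ 0.00000000e+00  0.00000000e+00  0.00000000e+00  1.00000000e+00]]
```

View pics/scene0.png

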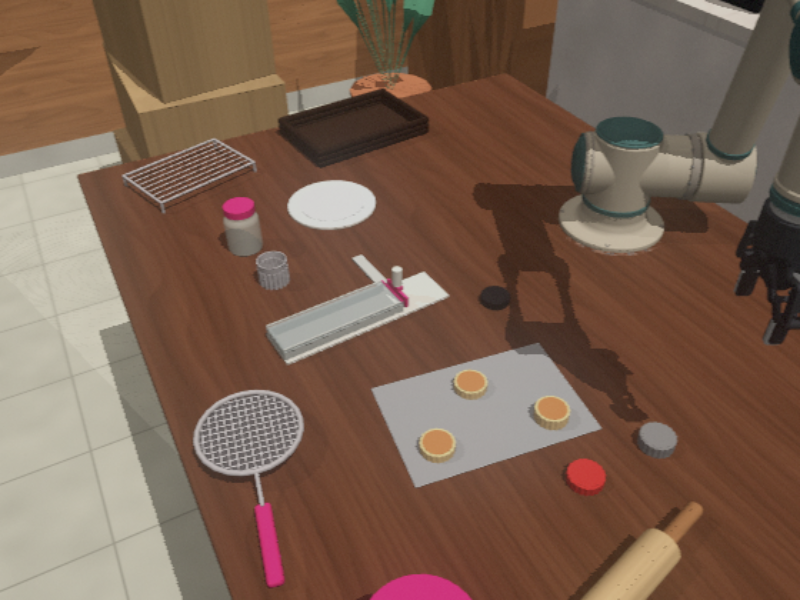

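View pics/side0.png

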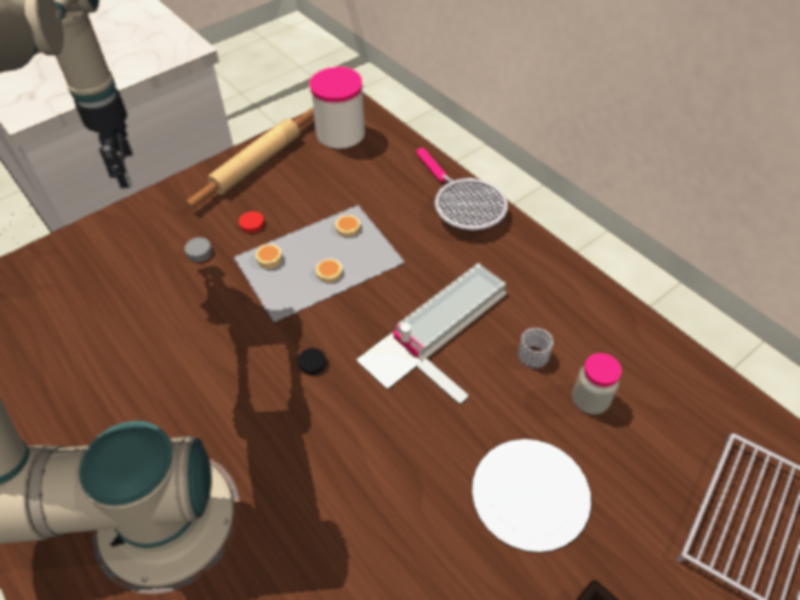

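Scene view: three golden biscuits at (471,384), (552,411), (437,445). Look-alikes are black (495,297), red (586,476) and grey (657,440), all off the mat and left alone. Box gate and knob are near (397,280), the plate is at (332,204), the cutter at (273,270) and the jar at (242,228).

```bash
cat > h.py <<'E'
from rig import *
import cv2, numpy as np
def ray(im,u,v,z,T=None):
    T=im['T'] if T is None else T
    d=T[:3,:3]@np.linalg.solve(im['mtx'],[u,v,1]); o=T[:3,3]
    return o+d*(z-o[2])/d[2]
def proj(im,P,T=None):
    T=im['T'] if T is None else T
    c=np.linalg.inv(T)@np.append(P,1); p=im['mtx']@c[:3]; return p[:2]/p[2]
def toolT(s):
    from scipy.spatial.transform import Rotation as R
    T=np.eye(4); T[:3,:3]=R.from_quat(np.roll(s['ee_rot'],-1)).as_matrix(); T[:3,3]=s['position']; return T
E
python3 - <<'E'
from h import *
i=get_image('scene');j=get_image('side')
c=i['color'][170:340,180:430,::-1];cv2.imwrite('pics/c1.png',cv2.resize(c,(800,544),interpolation=cv2.INTER_CUBIC))
c=j['color'][140:290,160:360,::-1];cv2.imwrite('pics/c2.png',cv2.resize(c,(800,600),interpolation=cv2.INTER_CUBIC))
k=.7
for n,im,z,pts in(('scene',i,.018,[(471,382),(552,409),(437,443)]),('side',j,.018,[(329,268),(268,254),(347,224)]),('plate',i,.007,[(332,203)]),('plate',j,.007,[(531,494)]),('knob',i,.073,[(397,268)]),('knob',j,.073,[(404,326)]),('jar',i,.1,[(239,208)]),('cut',i,.05,[(272,260)])):
    for p in pts: print(n,ray(im,p[0]*k,p[1]*k,z).round(3))
E
```

```text
scene [0.509 0.263 0.018]
scene [0.431 0.369 0.018]
scene [0.616 0.342 0.018]
side [0.507 0.256 0.018]
side [0.432 0.37  0.018]
side [0.612 0.335 0.018]
plate [ 0.484 -0.334  0.007]
plate [ 0.481 -0.344  0.007]
knob [0.507 0.012 0.073]
knob [0.507 0.012 0.073]
jar [ 0.699 -0.266  0.1  ]
cut [ 0.684 -0.147  0.05 ]
```

View pics/c1.png

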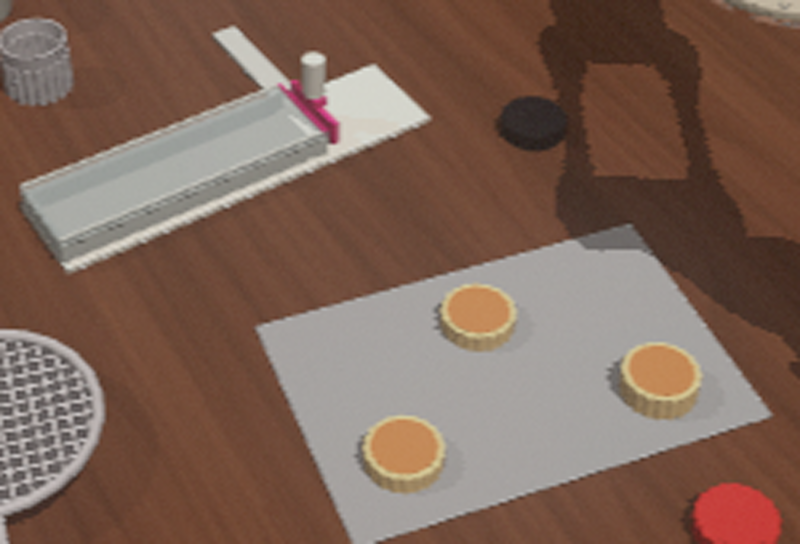

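View pics/c2.png

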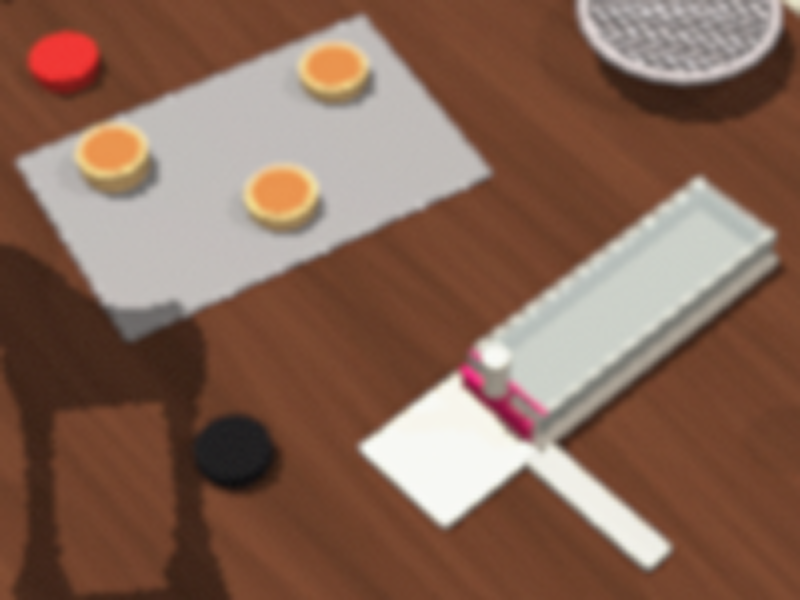

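The crops confirm three golden biscuits on the mat (c1 tops at (479,312), (660,373), (404,448)). The right one looks thicker. The gate looks nearly shut, with its rail running to -y. Next I fit the box pose and the biscuit heights.

```bash
python3 - <<'E'
from h import *
from scipy.optimize import least_squares as ls
i=get_image('scene');j=get_image('side')
f=lambda p:np.array(p)/3.2+[180,170]
g=lambda p:np.array(p)/4+[160,140]
for a,b in(((479,312),(282,192)),((660,373),(114,151)),((404,448),(333,69)),((313,58),(494,350))):
    r=ls(lambda P:np.r_[proj(i,P)-f(a),proj(j,P)-g(b)],[.5,.2,.02]);print(r.x.round(4),r.fun.round(2))
C=[(-.095,.042,.006),(-.095,-.042,.006),(.23,.042,.006),(-.022,-.154,.006),(0,-.154,.006)]
A=[(431,117),(376,66),(70,268),(235,27),(213,33)]
B=[(360,446),(444,527),None,(650,570),(671,546)]
def W(q,c):
    s,k=np.sin(q[2]),np.cos(q[2]);return np.array([q[0]+k*c[0]-s*c[1],q[1]+s*c[0]+k*c[1],c[2]])
def res(q):
    o=[proj(i,W(q,c))-f(a) for c,a in zip(C,A)]+[proj(j,W(q,c))-g(b) for c,b in zip(C,B) if b]
    o+=[proj(i,W(q,(-.011,-q[3],.073)))-f((313,58)),proj(j,W(q,(-.011,-q[3],.073)))-g((494,350))]
    return np.concatenate(o)
r=ls(res,[.5,.01,0,0]);print(r.x.round(4),np.degrees(r.x[2]),r.fun.round(1))
for c in((-.011,-r.x[3],.0545),(-.011,-.11,.0545),(-.05,0,0),(.1,0,0)):print(c,W(r.x,c).round(4))
E
```

```text
[0.5075 0.2594 0.0133] [-0.52 -0.01 -0.68  0.04]
[0.4326 0.3694 0.0179] [-0.36  0.03 -0.5  -0.01]
[0.6135 0.3379 0.0125] [-0.2  -0.01 -0.3   0.03]
[0.5086 0.013  0.073 ] [-0.29 -0.03 -0.3   0.05]
[5.176e-01 1.330e-02 7.340e-02 4.000e-04] 4.205978503803113 [-0.4 -1.  -1.  -1.6 -0.8 -0.  -0.7 -1.3 -0.7 -0.6 -0.8 -0.2 -0.5 -0.9
 -1.2 -1.3 -0.6 -0.4  0.3 -0.4 -0.7  0.7]
(-0.011, np.float64(-0.00038871139991934967), 0.0545) [0.5066 0.0121 0.0545]
(-0.011, -0.11, 0.0545) [ 0.5147 -0.0972  0.0545]
(-0.05, 0, 0) [0.4677 0.0096 0.    ]
(0.1, 0, 0) [0.6173 0.0206 0.    ]
```

B2 (0.433, 0.369) stands about 5 mm higher than the other two, so it should be the thick one, and the box pose is consistent in both cameras. The gate is shut. First I go to the knob.

```bash
cat >> h.py <<'E'
Q=(.5176,.0133,.0734)
def W(x,y,z=0,q=Q):
    s,k=np.sin(q[2]),np.cos(q[2]);return np.array([q[0]+k*x-s*y,q[1]+s*x+k*y,z])
def go(P,xang=None):
    "total roll (deg) to bring tool x to xang, then the shift (cm) in tool axes after it"
    s=get_state();T=toolT(s);a=np.degrees(np.arctan2(T[1,0],T[0,0]))
    xang=a if xang is None else xang
    roll=(a-xang+180)%360-180; t=np.radians(a-roll)
    R=np.array([[np.cos(t),np.sin(t),0],[np.sin(t),-np.cos(t),0],[0,0,-1]])
    print('at',s['position'].round(4),'xang',round(a,1),'roll',round(roll,1),'shift cm',(R.T@(np.array(P)-s['position'])*100).round(2),'t',round(s['clock'],1))
E
python3 -c "
from h import *
go([.5066,.0121,.13],184.2)"
```

```text
at [0.2577 0.5139 0.2311] xang 153.4 roll -30.8 shift cm [-21.15 -51.87  10.11] t 0.3
```

>>> send_rows(steps=[1, 0, 0, 0, -7.7, 1, 0, 0, 0, -7.7, 1, 0, 0, 0, -7.7, 1, 0, 0, 0, -7.7, 1, -1, -2.6, 0, 0, 1, -1, -2.6, 0, 0, 1, -1, -2.6, 0, 0, 1, -1, -2.6, 0, 0, 1, -1, -2.6, 0, 0, 1, -1, -2.6, 0, 0, 1, -1, -2.6, 0, 0, 1, -1, -2.6, 0, 0])

```text
clock: 1.55
position: [0.353, 0.3114, 0.2315]
ee_rot: [0.0, -0.036, 0.999, 0.0]
contact_force: [0.3, 0.4, -0.4]
width: 0.0853
gripper_force: 0.0
```

>>> send_rows(steps=[1, -1, -2.6, 0, 0, 1, -1, -2.6, 0, 0, 1, -1, -2.6, 0, 0, 1, -1, -2.6, 0, 0, 1, -1, -2.6, 0, 0, 1, -1, -2.6, 0, 0, 1, -1, -2.6, 0, 0, 1, -1, -2.6, 0, 0, 1, -1, -2.6, 0, 0, 1, -1, -2.6, 0, 0, 1, -1, -2.6, 0, 0, 1, 0, 0, 0, 0])

```text
clock: 2.75
position: [0.4848, 0.0324, 0.2313]
ee_rot: [0.001, -0.035, 0.999, -0.001]
contact_force: [-1.2, -0.4, 0.9]
width: 0.0855
gripper_force: 0.0
```

```bash
python3 - <<'E'
from h import *
go([.5066,.0121,.0355],184.2)
s=get_state();i=get_image('wrist');T=toolT(s)@i['mount']
cv2.imwrite('pics/w1.png',i['color'][:,:,::-1])
for P in([.5066,.0121,.073],W(-.095,.042,.006),W(-.095,-.042,.006),W(0,-.154,.006)):print(proj(i,P,T).round(0))
E
```

```text
at [0.4848 0.0324 0.2313] xang -176.0 roll -0.2 shift cm [-2.02 -2.19 19.58] t 2.8
[252. 211.]
[293. 119.]
[216. 120.]
[125. 204.]
```

View pics/w1.png

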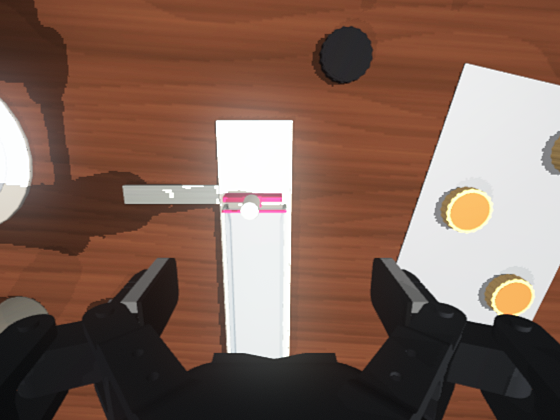

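Wrist view: the knob top is at (249,211) against a predicted (252,211), and the apron corners match their projections. I descend and grip.

>>> send_rows(steps=[1, -1, -1.1, 2, 0, 1, -1, -1.1, 2.2, 0, 1, 0, 0, 2.2, 0, 1, 0, 0, 2.2, 0, 1, 0, 0, 2.2, 0, 1, 0, 0, 2.2, 0, 1, 0, 0, 2.2, 0, 1, 0, 0, 2.2, 0, 1, 0, 0, 2.3, 0, 1, 0, 0, 0, 0])

```text
clock: 3.8
position: [0.5018, 0.0159, 0.032]
ee_rot: [-0.003, -0.037, 0.999, 0.001]
contact_force: [-0.9, 0.1, -0.2]
width: 0.0858
gripper_force: 0.0
```

>>> send_rows(steps=[-1, 0, 0, 0, 0, -1, 0, 0, 0, 0, -1, 0, 0, 0, 0, -1, 0, 0, 0, 0, -1, 0, 0, 0, 0, -1, 0, 0, 0, 0, -1, 0, 0, 0, 0, -1, 0, 0, 0, 0, -1, 0, 0, 0, 0, -1, 0, 0, 0, 0], newtons=30)

```text
clock: 4.8
position: [0.5058, 0.0114, 0.0356]
ee_rot: [0.001, -0.038, 0.999, -0.003]
contact_force: [-1.0, -11.1, 4.2]
width: 0.0175
gripper_force: 29.2
```

```bash
python3 -c "
from h import *
go(W(-.011,-.11,.0355))"
```

```text
at [0.5058 0.0114 0.0356] xang -175.7 roll 0.0 shift cm [-7.000e-02 -1.089e+01  1.000e-02] t 4.8
```

>>> send_rows(steps=[-1, 0, -1, 0, 0, -1, 0, -1, 0, 0, -1, 0, -1, 0, 0, -1, 0, -1, 0, 0, -1, 0, -1, 0, 0, -1, 0, -1, 0, 0, -1, 0, -1, 0, 0, -1, 0, -1, 0, 0, -1, 0, -1, 0, 0, -1, 0, -1, 0, 0, -1, 0, -0.9, 0, 0, -1, 0, 0, 0, 0])

```text
clock: 6.0
position: [0.5132, -0.0954, 0.0356]
ee_rot: [0.001, -0.036, 0.999, -0.001]
contact_force: [-0.7, -1.1, 6.2]
width: 0.0176
gripper_force: 29.2
```

>>> send_rows(steps=[-1, 0, 0, 0, 0, -1, 0, 0, 0, 0, 0.3, 0, 0, 0, 0, 0.3, 0, 0, 0, 0, 0.3, 0, 0, 0, 0, 0.3, 0, 0, 0, 0, 0.3, 0, 0, -2, 0, 0.3, 0, 0, -2.5, 0, 0.3, 0, 0, -2.5, 0, 0.3, 0, 0, -2.5, 0, 1, 0, 0, -2.5, 0, 1, 0, 0, 0, 0])

```text
clock: 7.2
position: [0.515, -0.0947, 0.1576]
ee_rot: [0.003, -0.036, 0.999, -0.001]
contact_force: [1.2, -0.3, 0.5]
width: 0.082
gripper_force: 0.0
```

```bash
python3 - <<'E'
from h import *
j=get_image('side')
c=j['color'][140:290,160:360,::-1];cv2.imwrite('pics/c3.png',cv2.resize(c,(800,600),interpolation=cv2.INTER_CUBIC))
go([.508,.259,.15])
E
```

```text
at [ 0.5137 -0.0943  0.1557] xang -175.8 roll 0.0 shift cm [-2.   35.28  0.57] t 7.2
```

View pics/c3.png

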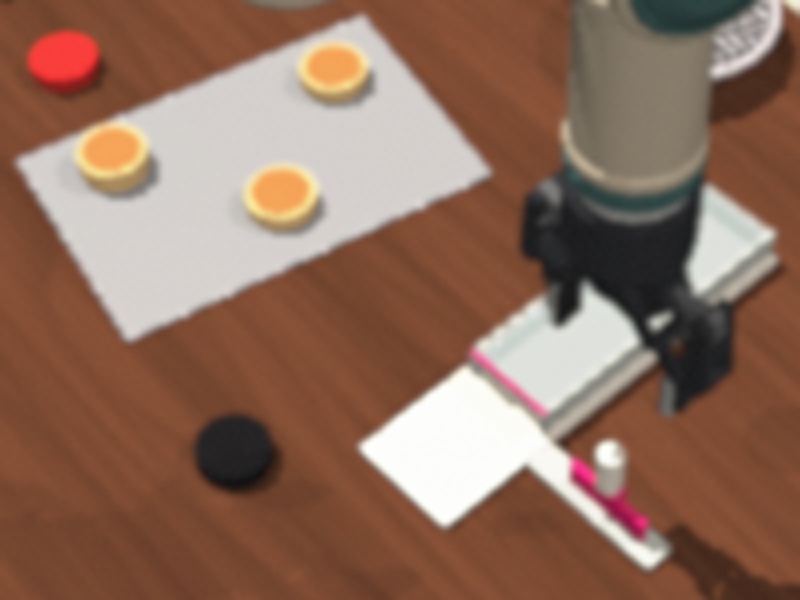

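The gate is aside (knob at (608,460)) and the apron is clear. Now biscuit B1.

>>> send_rows(steps=[1, 0, 3, -3, 0, 1, 0, 3, -1, 0, 1, 0, 3, 0, 0, 1, 0, 3, 0, 0, 1, 0, 3, 0, 0, 1, 0, 3, 0, 0, 1, 0, 3, 0, 0, 1, 0, 3, 0, 0, 1, 0, 3, 0, 0, 1, 0, 3, 0, 0, 1, 0, 3, 0, 0, 1, 0, 2, 0, 0])

```text
clock: 8.45
position: [0.486, 0.2567, 0.1925]
ee_rot: [-0.001, -0.037, 0.999, -0.0]
contact_force: [0.4, -0.5, -0.3]
width: 0.0858
gripper_force: 0.0
```

>>> send_rows(steps=[1, 0, 0, 0, 0, 1, 0, 0, 0, 0])

```text
clock: 8.65
position: [0.4864, 0.2546, 0.1929]
ee_rot: [-0.001, -0.037, 0.999, -0.001]
contact_force: [1.4, -0.1, -0.8]
width: 0.0856
gripper_force: 0.0
```

```bash
cat >> h.py <<'E'
def find(z=.018,near=None):
    s=get_state();i=get_image('wrist');T=toolT(s)@i['mount']
    hsv=cv2.cvtColor(i['color'],cv2.COLOR_RGB2HSV)
    m=cv2.inRange(hsv,(9,100,120),(24,255,255)); m=cv2.morphologyEx(m,cv2.MORPH_OPEN,np.ones((3,3)))
    n,_,st,ce=cv2.connectedComponentsWithStats(m)
    for k in range(1,n):
        if 150<st[k][4]<9000:
            p=ray(i,*(st[k][:2]+st[k][2:4]/2),z,T); e=ray(i,st[k][0],st[k][1]+st[k][3]/2,z,T)
            print('blob',st[k],p.round(4),'rad',round(np.linalg.norm(p-e),4))
    return i
E
python3 - <<'E'
from h import *
i=find();cv2.imwrite('pics/w2.png',i['color'][:,:,::-1])
go([.508,.259,.1])
E
```

```text
blob [  0  90  59  10 332] [0.4162 0.0224 0.018 ] rad 0.0273
blob [ 375  116   48   48 1796] [0.4316 0.3702 0.018 ] rad 0.023
blob [ 77 125  34   8 172] [0.4426 0.0796 0.018 ] rad 0.0161
blob [ 255  186   43   42 1463] [0.5066 0.2582 0.018 ] rad 0.0218
blob [ 320  286   41   37 1145] [0.613  0.3372 0.018 ] rad 0.0227
at [0.4866 0.2542 0.1932] xang -175.8 roll 0.0 shift cm [-2.17  0.32  9.32] t 8.7
```

View pics/w2.png

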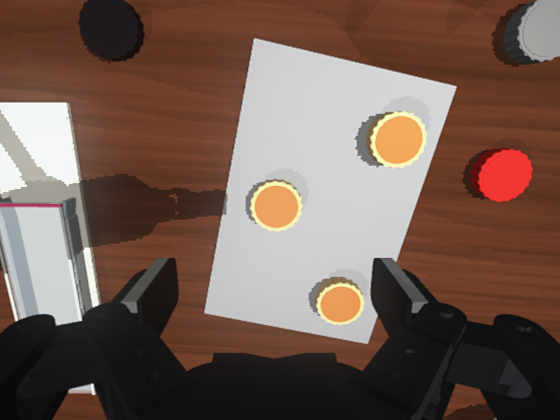

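The biscuits are found: B1 at (276,206), B2 at (398,139), B3 at (340,303), all consistent with the earlier measurement. I grasp B1.

>>> send_rows(steps=[1, -1, 0.2, 2, 0, 1, -1, 0.2, 3, 0, 1, 0, 0, 3, 0, 1, 0, 0, 3, 0, 1, 0, 0, 3, 0, 1, 0, 0, 2, 0, 1, 0, 0, 1.5, 0, 1, 0, 0, 1, 0, 1, 0, 0, 0, 0, 1, 0, 0, 0, 0])

```text
clock: 9.7
position: [0.5073, 0.26, 0.0097]
ee_rot: [0.0, -0.036, 0.999, 0.0]
contact_force: [-0.3, -0.6, -0.1]
width: 0.0855
gripper_force: 0.0
```

```bash
python3 -c "
from h import *
go([.5068,.258,.0075])"
```

```text
at [0.5073 0.26   0.0097] xang -175.9 roll 0.0 shift cm [ 0.06 -0.2   0.22] t 9.7
```

>>> send_rows(steps=[-1, 0, -0.1, 0.2, 0, -1, 0, 0, 0, 0, -1, 0, 0, 0, 0, -1, 0, 0, 0, 0, -1, 0, 0, 0, 0, -1, 0, 0, 0, 0, -1, 0, 0, 0, 0, -1, 0, 0, 0, 0, -1, 0, 0, -1, 0, -1, 0, 0, -2, 0, -1, 0, 0, -3, 0, -1, 0, 0, 0, 0], newtons=30)

```text
clock: 10.9
position: [0.5099, 0.2608, 0.0715]
ee_rot: [0.004, -0.036, 0.999, 0.001]
contact_force: [0.6, -0.3, 0.0]
width: 0.0501
gripper_force: 31.3
```

```bash
python3 -c "
from h import *
go(W(-.045,0,.05),184.2)"
```

```text
at [0.5099 0.2608 0.0715] xang -175.8 roll -0.0 shift cm [  5.54 -24.74   2.15] t 10.9
```

>>> send_rows(steps=[-1, 0.6, -2.5, 0, 0, -1, 0.6, -2.5, 0, 0, -1, 0.6, -2.5, 0, 0, -1, 0.6, -2.5, 0, 0, -1, 0.6, -2.5, 0, 0, -1, 0.6, -2.5, 0, 0, -1, 0.6, -2.5, 0, 0, -1, 0.6, -2.5, 0, 0, -1, 0.6, -2.5, 0, 0, -1, 0, -2.2, 0, 0, -1, 0, 0, 0, 0, -1, 0, 0, 0, 0])

```text
clock: 12.1
position: [0.4709, 0.0093, 0.0672]
ee_rot: [-0.0, -0.036, 0.999, 0.0]
contact_force: [0.4, 0.2, 0.5]
width: 0.0501
gripper_force: 31.3
```

```bash
python3 -c "
from h import *
go(W(-.045,0,.0125),184.2);s=get_state();print(s['width'],s['gripper_force'])"
```

```text
at [0.4709 0.0093 0.0672] xang -175.9 roll -0.1 shift cm [-0.19  0.06  5.47] t 12.1
0.05008098842012656 31.342011094093323
```

>>> send_rows(steps=[-1, 0, 0.1, 2, 0, -1, 0, 0, 1.5, 0, -1, 0, 0, 1, 0, -1, 0, 0, 0.5, 0, -1, 0, 0, 0.4, 0, -1, 0, 0, 0, 0, -1, 0, 0, 0, 0])

```text
clock: 12.8
position: [0.4713, 0.0103, 0.0136]
ee_rot: [0.0, -0.036, 0.999, 0.0]
contact_force: [0.2, -0.1, -0.5]
width: 0.0498
gripper_force: 31.3
```

>>> send_rows(steps=[-1, -0.8, 0, 0, 0, -1, -0.8, 0, 0, 0, -1, -0.6, 0, 0, 0, -1, 0, 0, 0, 0, 0.5, 0, 0, 0, 0, 0.5, 0, 0, 0, 0, 0.5, 0, 0, 0, 0, 0.5, 0, 0, 0, 0, 0.5, 0, 0, -2, 0, 0.5, 0, 0, -2, 0, 0.5, 0, 0, -1, 0, 0.5, 0, 0, 0, 0])

```text
clock: 14.0
position: [0.494, 0.0117, 0.0646]
ee_rot: [0.002, -0.036, 0.999, -0.0]
contact_force: [0.5, 0.5, -0.2]
width: 0.0643
gripper_force: 0.0
```

```bash
python3 -c "
from h import *
go(W(-.078,0,.012),184.2);s=get_state();print(s['width'],s['gripper_force'])
i=find(.021);cv2.imwrite('pics/w3.png',i['color'][:,:,::-1])"
```

```text
at [0.494  0.0117 0.0646] xang -175.8 roll -0.0 shift cm [ 5.43 -0.01  5.26] t 14.0
0.06426458445213631 0.0
blob [ 232  196   80   73 4379] [0.494  0.0101 0.021 ] rad 0.0242
```

View pics/w3.png

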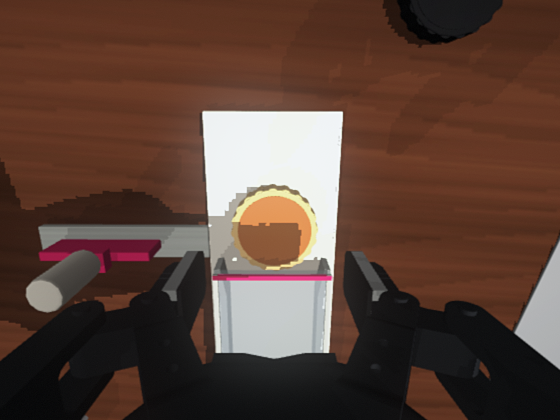

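The biscuit sits straight in front of the mouth, with its front edge (row 268) at the cover edge (row 278). I back off and push it in from behind.

>>> send_rows(steps=[0.3, 2, 0, 0, 0, -0.5, 2, 0, 0, 0, -0.53, 1.7, 0, 0, 0, -0.53, 0, 0, 2, 0, -0.53, 0, 0, 2, 0, -0.53, 0, 0, 1.2, 0, -0.53, 0, 0, 0, 0, -0.53, 0, 0, 0, 0])

```text
clock: 14.85
position: [0.4355, 0.0077, 0.0108]
ee_rot: [-0.001, -0.036, 0.999, 0.0]
contact_force: [0.8, -0.9, 0.9]
width: 0.0202
gripper_force: 0.0
```

```bash
python3 -c "
from h import *
go(W(-.015,0,.012),184.2);s=get_state();print(s['width'],s['contact_force'])"
```

```text
at [0.4355 0.0077 0.0108] xang -175.8 roll -0.0 shift cm [-6.73 -0.05 -0.12] t 14.8
0.020198635612459513 [ 0.82603461 -0.85183918  0.94043501]
```

>>> send_rows(steps=[-0.53, -0.7, 0, 0, 0, -0.53, -0.7, 0, 0, 0, -0.53, -0.7, 0, 0, 0, -0.53, -0.7, 0, 0, 0, -0.53, -0.7, 0, 0, 0, -0.53, -0.7, 0, 0, 0, -0.53, -0.7, 0, 0, 0, -0.53, -0.7, 0, 0, 0, -0.53, -0.7, 0, 0, 0, -0.53, 0, 0, 0, 0])

```text
clock: 15.85
position: [0.5006, 0.0122, 0.0114]
ee_rot: [0.001, -0.036, 0.999, -0.0]
contact_force: [-0.3, -0.0, -0.2]
width: 0.0197
gripper_force: 0.0
```

```bash
python3 -c "
from h import *
go(W(-.012,0,.012),184.2);i=find(.021);cv2.imwrite('pics/w4.png',i['color'][:,:,::-1])"
```

```text
at [0.5006 0.0122 0.0114] xang -175.8 roll -0.0 shift cm [-0.5  -0.01 -0.06] t 15.8
blob [253 290  44  13 365] [0.5118 0.0131 0.021 ] rad 0.0101
```

View pics/w4.png

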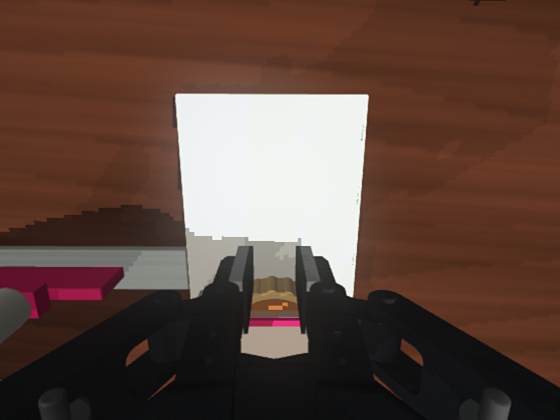

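The biscuit is going in under the pink edge, centred and without jamming. I push on gently in small steps.

>>> send_rows(steps=[-0.53, -0.2, 0, 0, 0, -0.53, -0.2, 0, 0, 0, -0.53, 0, 0, 0, 0, -0.53, 0, 0, 0, 0])

```text
clock: 16.3
position: [0.5028, 0.0125, 0.0113]
ee_rot: [0.0, -0.036, 0.999, 0.0]
contact_force: [-0.0, 1.1, -0.3]
width: 0.0201
gripper_force: 0.0
```

>>> send_rows(steps=[-0.53, -0.2, 0, 0, 0, -0.53, 0, 0, 0, 0, -0.53, 0, 0, 0, 0])

```text
clock: 16.6
position: [0.505, 0.0127, 0.0113]
ee_rot: [0.0, -0.036, 0.999, 0.0]
contact_force: [-0.9, -0.4, 1.0]
width: 0.0204
gripper_force: 0.0
```

>>> send_rows(steps=[-0.53, -0.2, 0, 0, 0, -0.53, 0, 0, 0, 0, -0.53, 0, 0, 0, 0])

```text
clock: 16.9
position: [0.507, 0.0128, 0.0113]
ee_rot: [0.0, -0.036, 0.999, 0.0]
contact_force: [-0.5, 0.0, -0.4]
width: 0.0203
gripper_force: 0.0
```

>>> send_rows(steps=[-0.53, -0.2, 0, 0, 0, -0.53, 0, 0, 0, 0, -0.53, 0, 0, 0, 0])

```text
clock: 17.2
position: [0.5072, 0.0129, 0.0111]
ee_rot: [-0.002, -0.036, 0.999, 0.0]
contact_force: [-4.9, -2.2, 2.9]
width: 0.02
gripper_force: 2.6
```

>>> send_rows(steps=[-0.53, 2, 0, 0, 0, -0.53, 2, 0, 0, 0, -0.53, 2, 0, 0, 0, -0.53, 0, 0, -3, 0, -0.53, 0, 0, -3, 0, -0.53, 0, 0, -3, 0, -0.53, 0, 0, 0, 0])

```text
clock: 17.9
position: [0.4536, 0.0082, 0.1052]
ee_rot: [0.006, -0.036, 0.999, -0.001]
contact_force: [0.4, -0.8, 0.1]
width: 0.0202
gripper_force: 0.0
```

```bash
python3 - <<'E'
from h import *
s=get_state();i=find(.021);T=toolT(s)@i['mount']
c=i['color'][150:330,150:390,::-1].copy()
for x in(0,.02,-.008):print(x,(proj(i,W(x,0,.006),T)-[150,150])*3.3)
print('cover edge',(proj(i,W(0,0,.0285),T)-[150,150])*3.3)
cv2.imwrite('pics/w5.png',cv2.resize(c,(792,594),interpolation=cv2.INTER_CUBIC))
go([.613,.337,.15],184.2)
E
```

```text
blob [207 148  51  10 287] [ 0.4131 -0.0238  0.021 ] rad 0.0176
0 [412.85531115 431.74505698]
0.02 [412.88876263 501.76251631]
-0.008 [412.84153346 402.90691625]
cover edge [413.07167522 480.84841741]
at [0.4519 0.0084 0.1033] xang -175.8 roll -0.0 shift cm [-18.47  31.59  -4.67] t 17.9
```

View pics/w5.png

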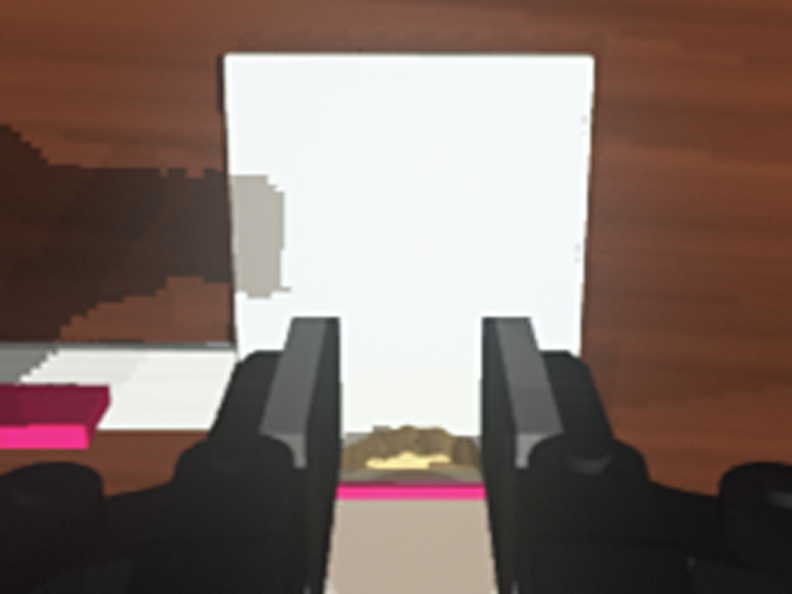

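B1 is fully in: its rear edge is at row 430 and x = 0 projects to row 432. The fingers just touched the cover at TCP x = 0.507. Next is B3.

>>> send_rows(steps=[-0.5, 0, 0, -4.5, 0, 1, -1.7, 2.9, 0, 0, 1, -1.7, 2.9, 0, 0, 1, -1.7, 2.9, 0, 0, 1, -1.7, 2.9, 0, 0, 1, -1.7, 2.9, 0, 0, 1, -1.7, 2.9, 0, 0, 1, -1.7, 2.9, 0, 0, 1, -1.7, 2.9, 0, 0, 1, -1.7, 2.9, 0, 0, 1, -1.5, 2.9, 0, 0, 1, 0, 2.9, 0, 0])

```text
clock: 19.15
position: [0.5953, 0.3405, 0.1439]
ee_rot: [0.0, -0.036, 0.999, 0.0]
contact_force: [-0.3, -0.3, -0.2]
width: 0.0854
gripper_force: 0.0
```

>>> send_rows(steps=[1, 0, 0, 0, 0, 1, 0, 0, 0, 0])

```text
clock: 19.35
position: [0.5929, 0.3392, 0.1443]
ee_rot: [-0.001, -0.037, 0.999, -0.001]
contact_force: [-0.2, -0.4, 0.8]
width: 0.0852
gripper_force: 0.0
```

```bash
python3 -c "
from h import *
find(.017);go([.613,.337,.0075],184.2)"
```

```text
blob [305   0  54  20 785] [0.4466 0.3709 0.017 ] rad 0.0199
blob [ 358  101   83   26 1198] [0.5159 0.4334 0.017 ] rad 0.0331
blob [352 133  37  10 247] [0.5362 0.4133 0.017 ] rad 0.015
blob [ 337  155  223   63 7765] [0.5712 0.4852 0.017 ] rad 0.0943
blob [ 50 160  47  15 359] [0.5782 0.1704 0.017 ] rad 0.0196
blob [ 241  197   55   49 2090] [0.6135 0.3355 0.017 ] rad 0.024
blob [ 331  201  133   21 1008] [0.5962 0.4461 0.017 ] rad 0.0575
blob [ 317  221  113   50 1973] [0.6295 0.4304 0.017 ] rad 0.0503
blob [449 229  32   7 157] [0.6109 0.5087 0.017 ] rad 0.0141
blob [483 231  52   8 243] [0.6104 0.5479 0.017 ] rad 0.0229
blob [194 269  30  15 189] [0.6703 0.2849 0.017 ] rad 0.0137
blob [ 221  268  149   23 1920] [0.6675 0.3641 0.017 ] rad 0.0684
blob [ 169  289  217   51 5100] [0.7054 0.3504 0.017 ] rad 0.1029
blob [   4  291  109   20 1312] [0.7061 0.1448 0.017 ] rad 0.051
blob [  1 309  81  10 354] [0.7213 0.1273 0.017 ] rad 0.0384
blob [204 331 168  18 892] [0.7329 0.3628 0.017 ] rad 0.0816
blob [237 346  65   8 272] [0.7457 0.3456 0.017 ] rad 0.0319
at [0.5929 0.3384 0.1448] xang -175.8 roll -0.0 shift cm [-1.99 -0.29 13.73] t 19.4
```

>>> send_rows(steps=[1, -1, -0.4, 2, 0, 1, -1, 0, 2.5, 0, 1, 0, 0, 2.5, 0, 1, 0, 0, 2.5, 0, 1, 0, 0, 2, 0, 1, 0, 0, 1.2, 0, 1, 0, 0, 0.8, 0, 1, 0, 0, 0, 0, 1, 0, 0, 0, 0])

```text
clock: 20.3
position: [0.6143, 0.3364, 0.0122]
ee_rot: [0.001, -0.036, 0.999, 0.0]
contact_force: [1.1, 0.4, 1.0]
width: 0.0854
gripper_force: 0.0
```

>>> send_rows(steps=[-1, 0, 0, 0.1, 0, -1, 0, 0, 0, 0, -1, 0, 0, 0, 0, -1, 0, 0, 0, 0, -1, 0, 0, 0, 0, -1, 0, 0, 0, 0, -1, 0, 0, 0, 0, -1, 0, 0, 0, 0, -1, 0, 0, -1, 0, -1, 0, 0, -2, 0, -1, 0, 0, -3, 0, -1, 0, 0, 0, 0])

```text
clock: 21.5
position: [0.6166, 0.3378, 0.0751]
ee_rot: [0.004, -0.036, 0.999, 0.002]
contact_force: [1.2, 1.1, 0.9]
width: 0.0495
gripper_force: 31.1
```

```bash
python3 -c "
from h import *
go(W(-.045,0,.07),184.2);s=get_state();print(s['width'])"
```

```text
at [0.6166 0.3378 0.0751] xang -175.8 roll -0.0 shift cm [ 16.75 -31.64   0.51] t 21.5
0.04946635388632383
```

>>> send_rows(steps=[-1, 1.4, -2.65, 0, 0, -1, 1.4, -2.65, 0, 0, -1, 1.4, -2.65, 0, 0, -1, 1.4, -2.65, 0, 0, -1, 1.4, -2.65, 0, 0, -1, 1.4, -2.65, 0, 0, -1, 1.4, -2.65, 0, 0, -1, 1.4, -2.65, 0, 0, -1, 1.4, -2.65, 0, 0, -1, 1.4, -2.65, 0, 0, -1, 1.4, -2.65, 0, 0, -1, 1.2, -2.5, 0, 0])

```text
clock: 22.7
position: [0.4699, 0.0077, 0.07]
ee_rot: [-0.0, -0.036, 0.999, 0.0]
contact_force: [-0.5, -0.2, 0.2]
width: 0.0495
gripper_force: 31.2
```

>>> send_rows(steps=[-1, 0, 0, 0, 0, -1, 0, 0, 0, 0, -1, 0, 0, 0, 0])

```text
clock: 23.0
position: [0.4715, 0.0092, 0.0702]
ee_rot: [0.0, -0.036, 0.999, 0.0]
contact_force: [0.1, 0.6, -0.0]
width: 0.0496
gripper_force: 31.2
```

```bash
python3 -c "
from h import *
go(W(-.045,0,.017),184.2);s=get_state();print(s['width'],s['gripper_force'])"
```

```text
at [0.4715 0.0092 0.0702] xang -175.8 roll -0.0 shift cm [-0.13  0.07  5.32] t 23.0
0.04959656821001411 31.198899149894714
```

>>> send_rows(steps=[-1, -0.1, 0.1, 2, 0, -1, 0, 0, 1.5, 0, -1, 0, 0, 1, 0, -1, 0, 0, 0.4, 0, -1, 0, 0, 0.3, 0, -1, 0, 0, 0, 0, -1, 0, 0, 0, 0, -1, 0, 0, 0.1, 0, -1, 0, 0, 0, 0])

```text
clock: 23.9
position: [0.4722, 0.0097, 0.0176]
ee_rot: [0.0, -0.036, 0.999, -0.0]
contact_force: [-0.7, -0.5, -0.7]
width: 0.0493
gripper_force: 31.2
```

>>> send_rows(steps=[-1, -0.8, 0, 0, 0, -1, -0.8, 0, 0, 0, -1, -0.6, 0, 0, 0, -1, 0, 0, 0, 0, 0.5, 0, 0, 0, 0, 0.5, 0, 0, 0, 0, 0.5, 0, 0, 0, 0, 0.5, 0, 0, 0, 0, 0.5, 0, 0, -2, 0, 0.5, 0, 0, -2, 0, 0.5, 0, 0, -1, 0, 0.5, 0, 0, 0, 0])

```text
clock: 25.1
position: [0.495, 0.0112, 0.0686]
ee_rot: [0.002, -0.036, 0.999, -0.0]
contact_force: [-0.2, -0.4, 0.3]
width: 0.0643
gripper_force: 0.0
```

```bash
python3 -c "
from h import *
find(.021);go(W(-.078,0,.0115),184.2)"
```

```text
blob [ 233  195   78   71 4248] [0.4952 0.0097 0.021 ] rad 0.0241
at [0.4942 0.0114 0.0677] xang -175.8 roll -0.0 shift cm [5.45 0.02 5.62] t 25.1
```

>>> send_rows(steps=[0.3, 2, 0, 0, 0, -0.5, 2, 0, 0, 0, -0.53, 1.7, 0, 0, 0, -0.53, 0, 0, 2, 0, -0.53, 0, 0, 2, 0, -0.53, 0, 0, 1.6, 0, -0.53, 0, 0, 0, 0, -0.53, 0, 0, 0, 0])

```text
clock: 25.95
position: [0.4364, 0.0073, 0.0107]
ee_rot: [-0.001, -0.036, 0.999, 0.0]
contact_force: [0.2, -1.0, 0.1]
width: 0.0199
gripper_force: 0.0
```

```bash
python3 -c "
from h import *
go([.5045,.0127,.0115],184.2)"
```

```text
at [0.4364 0.0073 0.0107] xang -175.8 roll -0.0 shift cm [-6.83  0.04 -0.08] t 25.9
```

>>> send_rows(steps=[-0.53, -0.7, 0, 0, 0, -0.53, -0.7, 0, 0, 0, -0.53, -0.7, 0, 0, 0, -0.53, -0.7, 0, 0, 0, -0.53, -0.7, 0, 0, 0, -0.53, -0.7, 0, 0, 0, -0.53, -0.7, 0, 0, 0, -0.53, -0.7, 0, 0, 0, -0.53, -0.7, 0, 0, 0, -0.53, -0.5, 0, 0, 0, -0.53, 0, 0, 0, 0, -0.53, 0, 0, 0, 0])

```text
clock: 27.15
position: [0.5052, 0.0122, 0.0112]
ee_rot: [0.0, -0.036, 0.999, 0.0]
contact_force: [-0.7, 1.1, -0.7]
width: 0.0198
gripper_force: 0.0
```

>>> send_rows(steps=[-0.53, -0.15, 0, 0, 0, -0.53, 0, 0, 0, 0, -0.53, 0, 0, 0, 0])

```text
clock: 27.45
position: [0.5063, 0.0123, 0.0113]
ee_rot: [0.0, -0.036, 0.999, 0.0]
contact_force: [0.3, 1.5, 0.4]
width: 0.02
gripper_force: 0.0
```

>>> send_rows(steps=[-0.53, -0.1, 0, 0, 0, -0.53, 0, 0, 0, 0, -0.53, 2, 0, 0, 0, -0.53, 2, 0, 0, 0, -0.53, 2, 0, 0, 0, -0.53, 0, 0, -3, 0, -0.53, 0, 0, -3, 0, -0.53, 0, 0, -3, 0, -0.53, 0, 0, 0, 0, -0.53, 0, 0, 0, 0])

```text
clock: 28.45
position: [0.4478, 0.008, 0.1018]
ee_rot: [0.001, -0.036, 0.999, -0.0]
contact_force: [0.5, -0.3, -0.2]
width: 0.0203
gripper_force: 0.0
```

```bash
python3 - <<'E'
from h import *
s=get_state();i=get_image('wrist');T=toolT(s)@i['mount']
c=i['color'][150:330,150:390,::-1].copy()
for x in(0,-.008):print(x,(proj(i,W(x,0,.006),T)-[150,150])*3.3)
print('cover edge',(proj(i,W(0,0,.0285),T)-[150,150])*3.3)
cv2.imwrite('pics/w6.png',cv2.resize(c,(792,594),interpolation=cv2.INTER_CUBIC))
go([.432,.37,.15],184.2)
E
```

```text
0 [411.58609334 464.1694577 ]
-0.008 [411.56383212 435.21953457]
cover edge [411.85417214 515.68489377]
at [0.447  0.0081 0.1009] xang -175.8 roll -0.0 shift cm [-1.15 36.21 -4.91] t 28.5
```

View pics/w6.png

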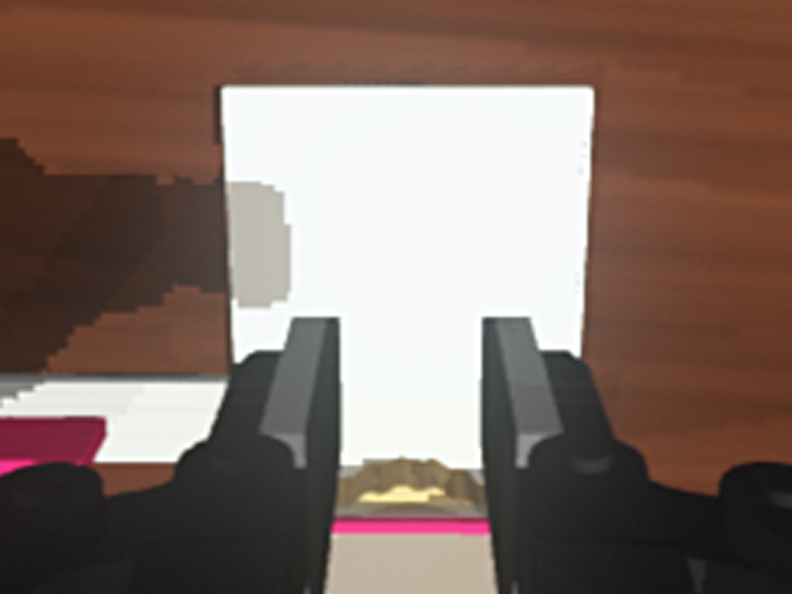

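B3 is in, with its rear edge at row 460 (x ≈ -1 mm), clear of the gate plane. Now B2, the thick one, for the plate.

>>> send_rows(steps=[-0.5, 0, 0, -4.9, 0, 1, 0, 3.4, 0, 0, 1, 0, 3.4, 0, 0, 1, 0, 3.4, 0, 0, 1, 0, 3.4, 0, 0, 1, 0, 3.4, 0, 0, 1, 0, 3.4, 0, 0, 1, 0, 3.4, 0, 0, 1, 0, 3.4, 0, 0, 1, 0, 3.4, 0, 0, 1, 0, 3.4, 0, 0, 1, 0, 1.8, 0, 0])

```text
clock: 29.7
position: [0.4205, 0.3669, 0.1483]
ee_rot: [-0.001, -0.037, 0.999, -0.0]
contact_force: [0.3, -0.8, -0.2]
width: 0.0852
gripper_force: 0.0
```

>>> send_rows(steps=[1, 0, 0, 0, 0, 1, 0, 0, 0, 0])

```text
clock: 29.9
position: [0.421, 0.364, 0.1492]
ee_rot: [-0.001, -0.037, 0.999, -0.001]
contact_force: [-0.2, -0.1, 1.2]
width: 0.085
gripper_force: 0.0
```

```bash
python3 -c "
from h import *
find(.022);go([.432,.37,.01],184.2)"
```

```text
blob [357  36  57   8 200] [0.2918 0.4381 0.022 ] rad 0.0214
blob [ 203   43  165   35 2733] [0.3115 0.3643 0.022 ] rad 0.063
blob [ 97  73  62  10 287] [0.3328 0.2436 0.022 ] rad 0.024
blob [160  74  44  12 342] [0.3312 0.2854 0.022 ] rad 0.0171
blob [ 271   78  111   31 1929] [0.3329 0.3983 0.022 ] rad 0.0435
blob [  85   83  133   18 1255] [0.3418 0.2615 0.022 ] rad 0.0521
blob [464  96  96  14 778] [0.3293 0.5451 0.022 ] rad 0.0378
blob [337 170  68  17 585] [0.3974 0.4434 0.022 ] rad 0.0285
blob [399 172 111  13 586] [0.3922 0.5132 0.022 ] rad 0.0465
blob [ 249  186   56   50 2054] [0.4315 0.3669 0.022 ] rad 0.0242
blob [ 333  191  178   19 1635] [0.4131 0.4898 0.022 ] rad 0.0761
blob [327 204  31  20 337] [0.43   0.4236 0.022 ] rad 0.0134
blob [442 227  69   9 263] [0.4374 0.5429 0.022 ] rad 0.0303
blob [ 537  262   23   81 1501] [0.5019 0.627  0.022 ] rad 0.0108
blob [297 320  88  14 569] [0.5426 0.4368 0.022 ] rad 0.0422
blob [294 338  68  12 332] [0.5626 0.4266 0.022 ] rad 0.0331
at [0.4211 0.3637 0.1495] xang -175.8 roll -0.0 shift cm [-1.13  0.55 13.95] t 29.9
```

>>> send_rows(steps=[1, -1, 0.3, 2, 0, 1, 0, 0, 2.5, 0, 1, 0, 0, 2.5, 0, 1, 0, 0, 2.5, 0, 1, 0, 0, 2, 0, 1, 0, 0, 1.4, 0, 1, 0, 0, 1, 0, 1, 0, 0, 0, 0, 1, 0, 0, 0, 0])

```text
clock: 30.85
position: [0.4317, 0.3683, 0.0117]
ee_rot: [0.0, -0.036, 0.999, 0.0]
contact_force: [0.6, 0.2, 0.4]
width: 0.0857
gripper_force: 0.0
```

>>> send_rows(steps=[-1, 0, 0, 0, 0, -1, 0, 0, 0, 0, -1, 0, 0, 0, 0, -1, 0, 0, 0, 0, -1, 0, 0, 0, 0, -1, 0, 0, 0, 0, -1, 0, 0, 0, 0, -1, 0, 0, 0, 0, -1, 0, 0, -2, 0, -1, 0, 0, -3, 0, -1, 0, 0, -3, 0, -1, 0, 0, 0, 0])

```text
clock: 32.05
position: [0.4339, 0.3707, 0.0956]
ee_rot: [0.004, -0.037, 0.999, 0.002]
contact_force: [0.9, -0.4, 0.2]
width: 0.0499
gripper_force: 31.3
```

```bash
python3 -c "
from h import *
go(W(-.045,0,.1),184.2)"
```

```text
at [0.4339 0.3707 0.0956] xang -175.8 roll -0.0 shift cm [ -1.23 -36.26  -0.44] t 32.0
```

On the way I run a gentle jam test at the mouth.

>>> send_rows(steps=[-1, -0.1, -3.1, 0, 0, -1, -0.1, -3.1, 0, 0, -1, -0.1, -3.1, 0, 0, -1, -0.1, -3.1, 0, 0, -1, -0.1, -3.1, 0, 0, -1, -0.1, -3.1, 0, 0, -1, -0.1, -3.1, 0, 0, -1, -0.1, -3.1, 0, 0, -1, -0.1, -3.1, 0, 0, -1, -0.1, -3.1, 0, 0, -1, -0.1, -3.1, 0, 0, -1, -0.1, -2.1, 0, 0])

```text
clock: 33.25
position: [0.4692, 0.0069, 0.0907]
ee_rot: [-0.0, -0.036, 0.999, -0.0]
contact_force: [0.1, 0.4, -0.9]
width: 0.05
gripper_force: 31.4
```

>>> send_rows(steps=[-1, 0, 0, 2, 0, -1, 0, 0, 2, 0, -1, 0, 0, 1.8, 0, -1, 0, 0, 1, 0, -1, 0, 0, 0.5, 0, -1, 0, 0, 0, 0, -1, 0, 0, 0, 0])

```text
clock: 33.95
position: [0.4701, 0.0087, 0.0187]
ee_rot: [0.001, -0.037, 0.999, -0.0]
contact_force: [-0.2, 0.5, -0.4]
width: 0.0503
gripper_force: 31.4
```

```bash
python3 -c "
from h import *
go(W(-.022,0,.0175),184.2);s=get_state();print(s['width'],s['contact_force'])"
```

```text
at [0.4701 0.0087 0.0187] xang -175.8 roll -0.0 shift cm [-2.57  0.11  0.12] t 34.0
0.050300992114021253 [-0.18822613  0.50485349 -0.43623844]
```

>>> send_rows(steps=[-1, 0, 0.1, 0.2, 0, -1, -0.5, 0, 0, 0, -1, -0.5, 0, 0, 0, -1, -0.5, 0, 0, 0, -1, -0.4, 0, 0, 0, -1, -0.2, 0, 0, 0, -1, -0.2, 0, 0, 0, -1, -0.2, 0, 0, 0, -1, 0, 0, 0, 0, -1, 0, 0, 0, 0])

```text
clock: 34.95
position: [0.4911, 0.0113, 0.0165]
ee_rot: [-0.003, -0.037, 0.999, -0.0]
contact_force: [-7.3, -2.7, 8.8]
width: 0.0503
gripper_force: 32.3
```

It jams at -7 N, so it is thick. On to the plate.

>>> send_rows(steps=[-1, 1, 0, 0, 0, -1, 1, 0, 0, 0, -1, 0, 0, -3, 0, -1, 0, 0, -4, 0, -1, 0, 0, -4, 0, -1, 0, -2.5, 0, 0, -1, 0, -2.5, 0, 0, -1, 0, -2.5, 0, 0, -1, 0, -2.5, 0, 0, -1, 0, -2.5, 0, 0, -1, 0, -2.5, 0, 0, -1, 0, 0, 0, 0])

```text
clock: 36.15
position: [0.4855, -0.1423, 0.126]
ee_rot: [0.0, -0.035, 0.999, -0.001]
contact_force: [0.4, 1.4, -0.2]
width: 0.0503
gripper_force: 31.5
```

```bash
python3 -c "
from h import *
go([.4825,-.339,.1]);s=get_state();print(s['width'],s['qpos'])"
```

```text
at [ 0.4855 -0.1423  0.126 ] xang -176.0 roll 0.0 shift cm [  1.68 -19.6    2.6 ] t 36.1
0.05026028844710946 [-4.21958342e-01  2.57626318e-01  1.81408933e+00 -1.06296331e-03
  1.06870752e+00 -2.06210489e+00]
```

>>> send_rows(steps=[-1, 0.2, -2.5, 0, 0, -1, 0.2, -2.5, 0, 0, -1, 0.2, -2.5, 0, 0, -1, 0.2, -2.5, 0, 0, -1, 0.2, -2.5, 0, 0, -1, 0.2, -2.5, 0, 0, -1, 0.2, -2.5, 0, 0, -1, 0.2, -2, 0, 0, -1, 0, 0, 0, 0, -1, 0, 0, 0, 0])

```text
clock: 37.15
position: [0.4832, -0.3344, 0.1259]
ee_rot: [-0.0, -0.036, 0.999, 0.001]
contact_force: [0.4, 0.7, -0.8]
width: 0.0503
gripper_force: 31.5
```

```bash
python3 -c "
from h import *
go([.4825,-.339,.019]);s=get_state();print(s['width'])
i=get_image('wrist');cv2.imwrite('pics/w7.png',i['color'][:,:,::-1])"
```

```text
at [ 0.4832 -0.3344  0.1259] xang -175.9 roll 0.0 shift cm [ 0.11 -0.45 10.69] t 37.1
0.05028020708545567
```

View pics/w7.png

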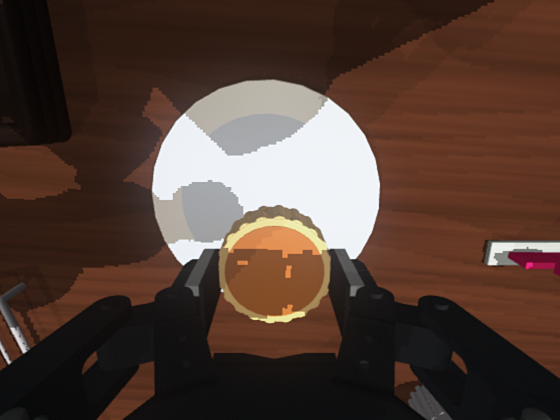

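The biscuit is still held and is over the plate (plate centre about (266,190)). Lowering it.

>>> send_rows(steps=[-1, 0, -0.4, 3, 0, -1, 0, 0, 3, 0, -1, 0, 0, 2, 0, -1, 0, 0, 1.5, 0, -1, 0, 0, 0.8, 0, -1, 0, 0, 0, 0, -1, 0, 0, 0, 0])

```text
clock: 37.9
position: [0.4844, -0.339, 0.0239]
ee_rot: [0.0, -0.037, 0.999, -0.0]
contact_force: [0.7, 0.9, -0.1]
width: 0.0503
gripper_force: 31.5
```

>>> send_rows(steps=[-1, 0, 0, 0.2, 0, -1, 0, 0, 0, 0, -1, 0, 0, 0, 0])

```text
clock: 38.2
position: [0.4841, -0.3395, 0.0218]
ee_rot: [0.0, -0.036, 0.999, -0.0]
contact_force: [-0.4, -0.0, -0.0]
width: 0.0502
gripper_force: 31.5
```

```bash
python3 -c "
from h import *
s=get_state();print(s['position'],s['contact_force'])"
```

```text
[ 0.48412823 -0.33946928  0.02181146] [-0.35121906 -0.03609905 -0.03070228]
```

>>> send_rows(steps=[-1, 0, 0, 0.2, 0, -1, 0, 0, 0.1, 0, -1, 0, 0, 0.1, 0, -1, 0, 0, 0, 0, -1, 0, 0, 0, 0])

```text
clock: 38.7
position: [0.4838, -0.3393, 0.0175]
ee_rot: [-0.0, -0.036, 0.999, 0.0]
contact_force: [-0.6, 0.7, 3.2]
width: 0.0497
gripper_force: 31.9
```

>>> send_rows(steps=[0.5, 0, 0, 0, 0, 0.5, 0, 0, 0, 0, 0.5, 0, 0, 0, 0, 0.5, 0, 0, 0, 0, 0.5, 0, 0, -2, 0, 0.5, 0, 0, -3, 0, 0.5, 0, 0, -4, 0, 0.5, 0, 0, -4, 0, 1, 0, 0, 0, 0, 1, 0, 0, 0, 0])

```text
clock: 39.7
position: [0.4842, -0.3396, 0.1483]
ee_rot: [0.001, -0.036, 0.999, -0.001]
contact_force: [-0.2, 0.1, 0.0]
width: 0.0852
gripper_force: 0.0
```

```bash
python3 -c "
from h import *
go(W(-.011,-.107,.13),184.2);find(.027)
i=get_image('side')
c=i['color'][140:400,150:450,::-1];cv2.imwrite('pics/c4.png',cv2.resize(c,(690,598),interpolation=cv2.INTER_CUBIC))"
```

```text
at [ 0.4842 -0.3396  0.1483] xang -175.8 roll -0.0 shift cm [-4.81 24.25  1.83] t 39.7
blob [ 248  173   54   52 2185] [ 0.4832 -0.3393  0.027 ] rad 0.0226
```

View pics/c4.png

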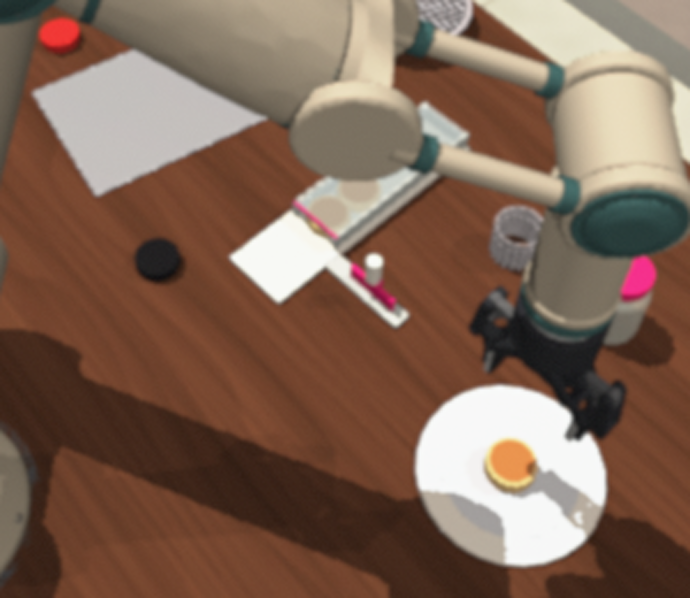

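Side view: two biscuits under the cover, one in the middle of the plate, and cutter and jar untouched. Now I close the gate.

>>> send_rows(steps=[1, -0.5, 2.4, 0, 0, 1, -0.5, 2.4, 0, 0, 1, -0.5, 2.4, 0, 0, 1, -0.5, 2.4, 0, 0, 1, -0.5, 2.4, 0, 0, 1, -0.5, 2.4, 0, 0, 1, -0.5, 2.4, 0, 0, 1, -0.5, 2.4, 0, 0, 1, -0.5, 2.4, 0, 0, 1, -0.3, 2.6, 0, 0, 1, 0, 0, 0, 0, 1, 0, 0, 0, 0])

```text
clock: 41.0
position: [0.5134, -0.094, 0.1459]
ee_rot: [-0.001, -0.037, 0.999, 0.0]
contact_force: [-0.1, 0.5, 0.0]
width: 0.0852
gripper_force: 0.0
```

```bash
python3 -c "
from h import *
go([.5145,-.0955,.0355],184.2)"
```

```text
at [ 0.5134 -0.094   0.1459] xang -175.7 roll 0.1 shift cm [-0.1  -0.16 11.04] t 41.0
```

>>> send_rows(steps=[1, -0.1, -0.1, 2.2, 0, 1, 0, 0, 2.2, 0, 1, 0, 0, 2.2, 0, 1, 0, 0, 2.2, 0, 1, 0, 0, 2.2, 0, 1, 0, 0, 0, 0, 1, 0, 0, 0, 0])

```text
clock: 41.7
position: [0.515, -0.0961, 0.0369]
ee_rot: [-0.001, -0.036, 0.999, 0.0]
contact_force: [-0.5, 0.3, -0.1]
width: 0.0852
gripper_force: 0.0
```

>>> send_rows(steps=[-1, 0, 0, 0, 0, -1, 0, 0, 0, 0, -1, 0, 0, 0, 0, -1, 0, 0, 0, 0, -1, 0, 0, 0, 0, -1, 0, 0, 0, 0, -1, 0, 0, 0, 0, -1, 0, 0, 0, 0, -1, 0, 0, 0, 0, -1, 0, 0, 0, 0])

```text
clock: 42.7
position: [0.5155, -0.0953, 0.0378]
ee_rot: [0.0, -0.036, 0.999, -0.0]
contact_force: [-1.0, 1.0, 5.8]
width: 0.0169
gripper_force: 29.4
```

```bash
python3 -c "
from h import *
go(W(-.011,0,.0355),184.2)"
```

```text
at [ 0.5155 -0.0953  0.0378] xang -175.8 roll -0.0 shift cm [ 0.09 10.82  0.23] t 42.7
```

>>> send_rows(steps=[-1, 0, 1, 0, 0, -1, 0, 1, 0, 0, -1, 0, 1, 0, 0, -1, 0, 1, 0, 0, -1, 0, 1, 0, 0, -1, 0, 1, 0, 0, -1, 0, 1, 0, 0, -1, 0, 1, 0, 0, -1, 0, 1, 0, 0, -1, 0, 1, 0, 0, -1, 0, 0.6, 0, 0, -1, 0, 0, 0, 0])

```text
clock: 43.9
position: [0.5081, 0.0111, 0.0378]
ee_rot: [0.001, -0.037, 0.999, 0.0]
contact_force: [-0.2, 1.5, 5.4]
width: 0.017
gripper_force: 29.6
```

>>> send_rows(steps=[-1, 0, 0.2, 0, 0, -1, 0, 0, 0, 0, -1, 0, 0, 0, 0])

```text
clock: 44.2
position: [0.508, 0.0113, 0.0378]
ee_rot: [0.001, -0.037, 0.999, -0.001]
contact_force: [0.0, -3.9, 5.5]
width: 0.0169
gripper_force: 29.7
```

>>> send_rows(steps=[-1, 0, 0.2, 0, 0, -1, 0, 0, 0, 0, -1, 0, 0, 0, 0])

```text
clock: 44.5
position: [0.508, 0.0115, 0.0378]
ee_rot: [0.001, -0.038, 0.999, -0.003]
contact_force: [-1.1, -9.0, 4.9]
width: 0.0169
gripper_force: 29.8
```

Against the stop: the force rises with no further motion. Release, lift and check.

>>> send_rows(steps=[0.3, 0, 0, 0, 0, 0.3, 0, 0, 0, 0, 0.3, 0, 0, 0, 0, 0.3, 0, 0, 0, 0, 0.3, 0, 0, -2, 0, 0.3, 0, 0, -3, 0, 0.3, 0, 0, -3, 0, 1, 0, 0, -4, 0, 1, 2, 0, -4, 0, 1, 3, 0, -2, 0, 1, 3, 0, 0, 0, 1, 0, 0, 0, 0])

```text
clock: 45.7
position: [0.4236, 0.009, 0.2178]
ee_rot: [-0.001, -0.036, 0.999, 0.0]
contact_force: [0.4, -0.1, 0.2]
width: 0.0856
gripper_force: 0.0
```

```bash
python3 - <<'E'
from h import *
s=get_state();i=get_image('wrist');T=toolT(s)@i['mount']
for g in(0,.005):print(g,(proj(i,W(-.011,-g,.073),T)))
print(proj(i,W(-.011,.033,.029),T),proj(i,W(-.011,-.033,.029),T))
cv2.imwrite('pics/w8.png',i['color'][:,:,::-1])
E
```

```text
0 [271.59678195 276.92384499]
0.005 [266.47108746 276.93243627]
[301.66810624 257.82999388] [241.9903719  257.92648671]
```

View pics/w8.png

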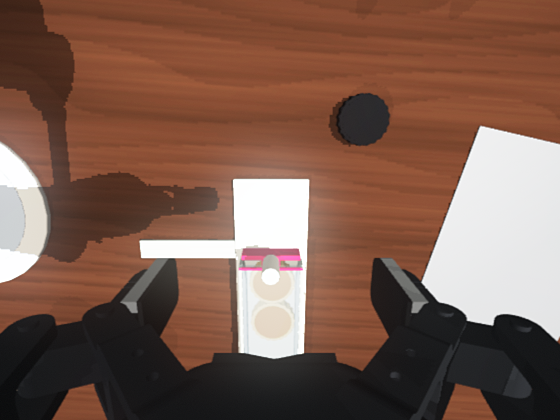

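The gate is fully shut (knob at (270,276), predicted (271.6,277) for value 0) and both thin biscuits are behind it. Handing in.

```bash
python3 -c "
from rig import *
print(sign_off())"
```

```text
the job is handed in; nothing more can be done
None
```

The job is handed in: both 15 mm biscuits are under the cover with the gate fully shut behind them, the one that jammed is on the white plate, and the cutter and jar were left untouched.

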